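# Spring clamp on a fresh glue joint

## Task

Squeeze the handles of the orange spring clamp to take it off its parking rail, and clip it over the middle of the top edge of the freshly glued black-and-white plate in its vise. Push it well down, so that both jaw pads lie fully on the plate, then let it close and leave it standing upright, square on the plate. Do not touch the blue plate or its vise.

Things in the scene. Friction and masses are not known exactly. Their poses are not given: they have to be found in the camera images.
- clamp: Loose orange spring clamp, 70 g, clipped handles up on the 6 mm fin (top 62 mm up) of a grey parking rail. Origin on the pivot pin, 82 mm above the bench at the start; z up, y along the pin, x the line the handles are squeezed along. 22 mm wide in y, pin 30. Handles form a V to 52 mm above the origin, there 54 mm over the outsides. Jaws end 45 mm below, black pads cover the last 18 mm.
- clamp_jaw (a joint): Turn of both clamp halves, rad: 0 closed on an 8 mm plate, -0.03 on the rail, -0.11 shut empty, 0.30 stop. At the stop (8 N per handle; more does no harm) the handles are parallel, 19 mm over the outsides, pads 24 to 34 mm apart, jaws 50 mm over all in x. Squeeze about 38 mm above the clamp's origin; let go, it springs shut with 5 N.
- glue_vise: Fixed small grey vise with the glued plate upright in it: a white and a black layer, together 8 mm thick (x) and 70 mm wide (y). Origin on the bench under the plate's middle, z up; plate top edge at 85 mm, vise jaws end at 46 mm, screw along -x to 72 mm, below 36 mm. Well clipped, the clamp's origin is 20 mm above the edge's middle, its x along the plate's x either way.
- blue_vise: A like vise, fixed, with the same sizes and axes, holding a plain blue plate that is to be left alone.

How it is judged:
By the outcome, as a careful person would: the job done as asked, in the order asked, and still so for the second after the job is handed in, with the robot touching nothing.
It also fails if it takes over 42 s, if anything falls off the work surface, if the arm or the gripper's body presses on something with over 40 N, if the wrist force passes 120 N, or if a joint passes its speed limit or range.

## Robot

A 6-joint arm with a two-finger parallel gripper is mounted at the origin on a cart in front of the work surface, level with it; the furniture and walls round the work are solid. World frame = base frame: x ahead of the robot, y to its left, z up, the work surface at z = 0. Lengths are in mm, angles in rad, forces in N, time in s.
With the tool pointing down it reaches from about 275 to 750 mm from the base axis. Payload 10.2 kg.
Tool frame: the origin (TCP) lies between the finger pads; the fingertips stand 17 mm ahead of it and the grasp point (between the pads) lies 2 mm behind it; z points along the fingers, y is the line along which they close (so a half turn about z gives the same grasp; the last joint's range is limited). The gripper opens to 85 mm and grips with 20 to 120 N. Pads are 22 mm wide; open, the fingers measure 114 mm over their backs; the gripper's body (76 mm by 85 mm) begins 54 mm behind the grasp point. The pads swing forward as they close: fully open they stand 13 mm farther back than shut.
Start: joints at [-1.347, 0.313, 1.498, -0, 1.331, -0.223], TCP at [226.832, -473.475, 248.294] pointing down, gripper open.
Joint ranges: [-2.94, 2.94], [-0.97, 2.17], [0.19, 2.56], [-1.23, 4.37], [0.02, 3.11], [-2.88, 2.88]. Speed limits (rad/s): [2.39, 2.39, 3.01, 3.14, 3.14, 3.14].

## Interface

Orientations are given as a unit quaternion [w, x, y, z].
In Python, from rig import * gives the robot as it stands.
- The arm moves only by the tool step_arm, never from a script. Its argument "commands" is text: rows parted by semicolons, each of 7 numbers parted by spaces: the opening, from 0 (shut) to 1 (fully open), then the shift along the tool's x, y, z in cm, then the turn, a rotation vector about the tool's x, y, z in rad. In form: hand x y z rx ry rz; .... A call has 1 to 20 rows; each row is the pose to reach, as a shift and turn from the pose commanded when the call began, along the tool's axes at that moment; what a row does not reach only later rows make up. A row lasts 1/12 s, in which the tool goes at most 41.7 mm and 7.16 degrees, less where a joint would pass 70% of its speed; a pose out of reach is approached as far as the arm can. A call with a gripper value outside its range is refused whole. The fingers move at their own pace and stop on an object; "newtons" is the grip in N (left out, the last holds). Time passes only in rows, so rows that repeat a pose let the fingers close. It gives the time, the measured TCP pose, the force, the opening and the grip force at its end, in the units of the state.
- sense(): the state, without advancing time (a new reading comes with each control period).
- capture(name): name is "scene" or "top" or "wrist"; returns the picture (384x512x3 uint8, red, green, blue); there is no depth.
- camera_model(name): a dict with "mtx" (3x3 intrinsics, pixels), "eye" and "rotation" of the camera in the world. Camera axes: x right, y down, z forward; pixel columns grow to the right and rows downward; lengths in mm; the calibration is good to about 2 mm. The wrist camera is an equidistant fisheye: a pixel r from the principal point sees the ray r / f radians off the axis. A picture is of the moment at which its call begins: read the wrist's pose just before it. camera_model takes no time and is no camera call; for the wrist camera it gives the pose at the moment of the call.
- finish_job(): hands the job in; it is judged then, once.
Trained networks look in the newest picture that a camera, given by its name, has taken for a name from the list of things; names that differ only in an ending like _2 or _b are one class to them, and where a whole thing is asked for, a point or a joint stands for the part that bears it (a point fixed in the world has none). Each returns a list of dicts, best first, with "score" (0 to 1); they miss things now and then, are a little off and sometimes report something else, mostly with a low value. They report only what shows in the picture. A call takes as long as a camera call.
- search_frame(camera, label): "rect" ([centre column, centre row, width, height] in pixels, round what is visible of it).
- trace(camera, label): "mask" (384x512 bool, what is visible of it) and "rect" ([centre column, centre row, width, height] in pixels, round what is visible of it).
- spot_point(camera, label): "xy" ([column, row] in pixels: a listed point, or the origin of a listed thing).
The state is a dict: "time_s": time; "joints": joint angles; "dq": joint speeds; "tau": joint torques, N m; "eef_pos": TCP position; "ee_rot": TCP orientation; "force": force on the tool from outside, world axes, zero at the start; "wrist_torque": the same for the moment, N m; "grip_width": opening from 0.0 (shut) to 1.0 (fully open); "grip_force": force on a finger pad.
Only numpy, scipy, OpenCV 4.12 (cv2) and the standard library are available. Lean on these libraries where they do the work, as an engineer would, in place of code of your own. Each camera call takes 0.05 s, during which the arm holds its last target. There are 200 camera calls.

## Working session

There is one attempt and no reset: what is moved stays moved. The work goes in short steps, Python scripts to look and compute and a tool call to move; the robot and the scene stay as the last step left them, time stands still between calls to the robot, and variables do not carry over. Pictures are saved under pics/ and viewed, at most 10 in all, crops included, and the job is handed in when it is done.

Besides the shell and the picture viewer there is one more tool, called after "Emit:" by a JSON object that holds its "api" and its "payload". step_arm: Moves the arm, as the interface text tells. Its arguments: {"type":"object","properties":{"commands":{"type":"string"},"newtons":{"type":"number"}},"required":["commands"]}

```bash
ls; mkdir -p pics; python3 - <<'E'
from rig import *
import cv2,numpy as np
ims=[]
for c in ["scene","top"]:
    im=capture(c); ims.append(im)
    m=camera_model(c); print(c,np.round(m["mtx"],1).tolist(),np.round(m["eye"],1),np.round(m["rotation"],4).tolist())
    for l in ["clamp","glue_vise","blue_vise"]:
        print(c,l,[(np.round(d["xy"],1).tolist(),round(d["score"],2)) for d in spot_point(c,l)[:3]],[(np.round(d["rect"],1).tolist(),round(d["score"],2)) for d in search_frame(c,l)[:3]])
    cv2.imwrite(f"pics/{c}.png",cv2.resize(im[:,:,::-1],(800,600),interpolation=cv2.INTER_CUBIC))
s=sense();print(s)
E
```

```text
pics
scene [[493.9, 0.0, 259.8], [0.0, 493.9, 189.7], [0.0, 0.0, 1.0]] [-319.4  691.3 1000.6] [0.1744, -0.3865, 0.8156, -0.3937]
scene clamp [([312.3, 157.8], 0.59), ([171.5, 270.0], 0.37)] [([313.2, 147.8, 11.4, 19.6], 0.4), ([170.5, 264.4, 31.0, 42.0], 0.16)]
scene glue_vise [([282.5, 208.5], 0.67)] []
scene blue_vise [([173.1, 267.4], 0.8)] [([169.8, 263.3, 27.6, 37.4], 0.91), ([281.6, 207.4, 33.9, 39.3], 0.42)]
top [[409.0, 0.0, 250.1], [0.0, 409.0, 186.1], [0.0, 0.0, 1.0]] [334.5  -9.7 981.2] [0.0705, -0.6728, 0.7321, -0.0794]
top clamp [([373.7, 158.2], 0.67)] [([372.8, 155.8, 19.2, 26.4], 0.79)]
top glue_vise [([280.9, 208.9], 0.66)] [([280.5, 209.9, 37.3, 52.3], 0.76)]
top blue_vise [([119.8, 209.0], 0.8)] [([119.2, 214.7, 42.6, 53.2], 0.61)]
{'time_s': 0.7, 'joints': array([-1.34741230e+00,  3.12888257e-01,  1.49770356e+00,  5.30793746e-06,
        1.33105765e+00, -2.23386352e-01]), 'dq': array([-0.00091648, -0.002284  , -0.0014204 , -0.00095398, -0.0008878 ,
        0.0011092 ]), 'tau': array([ 1.34089725e-03, -4.12098169e+01, -2.59872884e+01, -1.49048997e-04,
        4.00468971e-04, -1.66532772e-05]), 'eef_pos': array([ 226.82355315, -473.46240928,  248.2988467 ]), 'ee_rot': array([-2.84062336e-05,  9.75153249e-01,  2.21531352e-01,  2.57808043e-06]), 'force': array([ 0.53506714,  0.2138831 , -0.02715259]), 'wrist_torque': array([-0.03644635, -0.02513045,  0.07997286]), 'grip_force': 0.0, 'grip_width': 1.001674179911417}
```

View pics/scene.png

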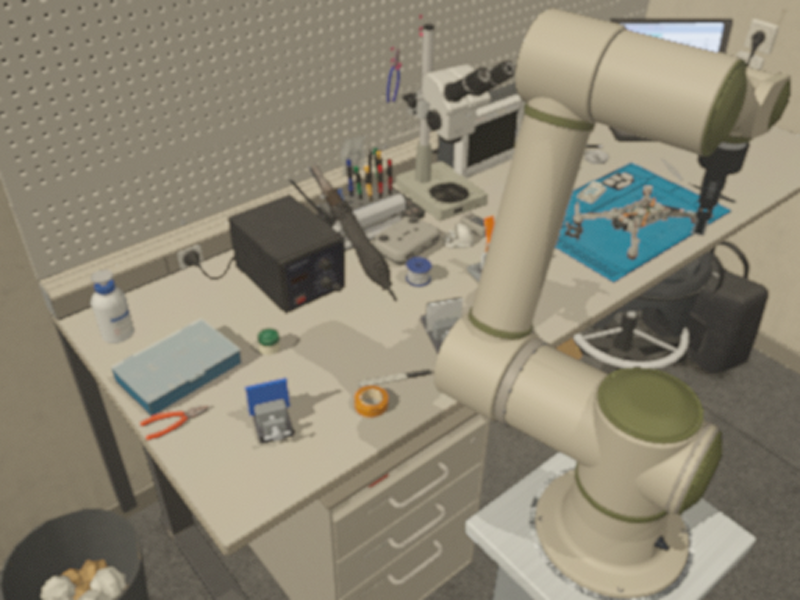

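View pics/top.png

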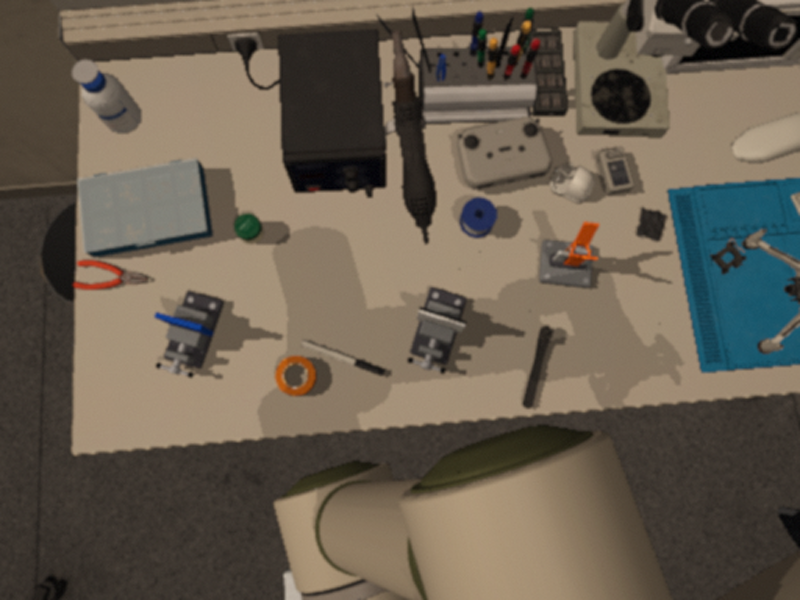

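The scene picture shows the clamp partly hidden behind the arm. The top picture shows (in 800x600 pixels) the clamp on its rail near (580,245), the glue vise near (440,325), and the blue vise near (190,330).

```bash
cat > h.py <<'E'
from rig import *
import cv2,numpy as np
from scipy.spatial.transform import Rotation as R
def rot(m):
    r=np.array(m["rotation"],float)
    return R.from_quat([r[1],r[2],r[3],r[0]]).as_matrix() if r.size==4 else r
def ray(m,uv,fish=False):
    K=m["mtx"]; x=(uv[0]-K[0][2])/K[0][0]; y=(uv[1]-K[1][2])/K[1][1]
    if fish:
        t=np.hypot(x,y); s=np.sin(t)/max(t,1e-9); d=np.array([x*s,y*s,np.cos(t)])
    else: d=np.array([x,y,1.])
    return rot(m)@d
def hit(m,uv,z,fish=False):
    d=ray(m,uv,fish); e=np.array(m["eye"],float); return e+d*(z-e[2])/d[2]
def proj(m,P,fish=False):
    c=rot(m).T@(np.array(P,float)-np.array(m["eye"],float)); K=m["mtx"]
    if fish:
        r=np.hypot(c[0],c[1]); t=np.arctan2(r,c[2]); q=c[:2]/max(r,1e-9)*t
    else: q=c[:2]/c[2]
    return np.array([K[0][0]*q[0]+K[0][2],K[1][1]*q[1]+K[1][2]])
E
python3 - <<'E'
from h import *
im=capture("top"); m=camera_model("top")
print("clamp",hit(m,(373.7,158.2),82),"vise",hit(m,(280.9,208.9),0),"blue",hit(m,(119.8,209),0))
a=im[130:190,335:390]; b=im[175:245,250:310]
f=lambda q:cv2.resize(q[:,:,::-1],(400,480),interpolation=cv2.INTER_CUBIC)
cv2.imwrite("pics/crop.png",np.hstack([f(a),f(b)]))
hsv=cv2.cvtColor(im,cv2.COLOR_RGB2HSV)
o=((hsv[:,:,0]<18)&(hsv[:,:,1]>170)&(hsv[:,:,2]>110)).astype(np.uint8); o[:, :340]=0;o[:,400:]=0;o[:130]=0;o[190:]=0
ys,xs=np.nonzero(o); print(len(xs),cv2.minAreaRect(np.c_[xs,ys].astype(np.float32)))
g=hsv[:,:,2].astype(int)
# rail via trace
for l in["clamp","glue_vise"]:
    for d in trace("top",l)[:1]:
        print(l,cv2.minAreaRect(np.argwhere(d["mask"])[:,::-1].astype(np.float32)))
E
```

```text
clamp [ 569.21101943 -316.33167314   82.        ] vise [ 482.87935265 -100.77151892    0.        ] blue [515.44307329 288.19877034   0.        ]
243 ((371.5, 155.0), (26.0, 21.0), 90.0)
clamp ((372.1153869628906, 155.42308044433594), (17.25821876525879, 30.201885223388672), 11.309932708740234)
glue_vise ((279.84307861328125, 211.30654907226562), (29.987951278686523, 51.77406692504883), 19.98310661315918)
```

View pics/crop.png

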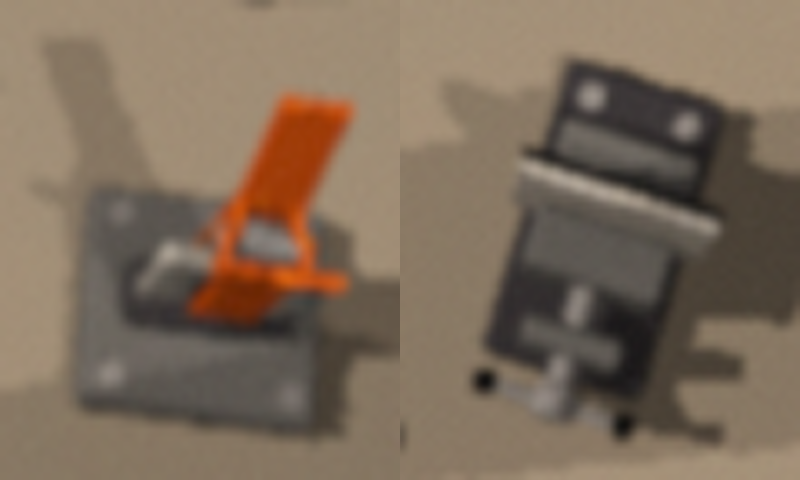

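The crop shows the clamp's handle V on the rail fin (left). On the right is the glue plate, whose edge runs from crop (520,160) to (720,228). I'll compute the headings and move above the clamp to check from near.

```bash
cat >> h.py <<'E'
def cmd(pos,yaw,ref=None):
    "tool-down target, tool y at world heading yaw -> shift cm and turn from the present pose"
    s=sense(); q=s["ee_rot"]; T=R.from_quat([q[1],q[2],q[3],q[0]]); 
    y=np.array([np.cos(yaw),np.sin(yaw),0]);z=np.array([0,0,-1.]);G=R.from_matrix(np.c_[np.cross(y,z),y,z])
    sh=T.inv().apply(np.array(pos)-s["eef_pos"])/10; rv=(T.inv()*G).as_rotvec()
    print("cmd",np.round(sh,2),np.round(rv,3)); return sh,rv
def heading():
    q=sense()["ee_rot"]; y=R.from_quat([q[1],q[2],q[3],q[0]]).apply([0,1,0]); return np.arctan2(y[1],y[0])
E
python3 - <<'E'
from h import *
m=camera_model("top")
ca=lambda u,v:(335+u/400*55-.5,130+v/480*60-.5); cb=lambda u,v:(250+(u-400)/400*60-.5,175+v/480*70-.5)
p=lambda uv,z:hit(m,uv,z)
def ang(a,b): d=b-a; return np.degrees(np.arctan2(d[1],d[0])),np.linalg.norm(d[:2]),(a+b)/2
print("plate",ang(p(cb(522,158),85),p(cb(718,232),85)))
print("rail base",ang(p(ca(80,405),5),p(ca(312,430),5)), ang(p(ca(95,185),5),p(ca(80,405),5)))
print("fin top near pts",ang(p(ca(140,290),62),p(ca(170,245),62)))
print("pin",ang(p(ca(210,245),82),p(ca(345,283),82)))
print("tops",ang(p(ca(240,315),134),p(ca(318,97),134)))
print("heading",np.degrees(heading()))
cmd([560,-312,260],heading())
cmd([560,-312,260],np.radians(-2))
cmd([560,-312,260],np.radians(178))
print([np.round(proj(m,(569,-316,z)),1) for z in (0,62,82,134)])
mw=camera_model("wrist");s=sense();print(np.round(mw["eye"]-s["eef_pos"],1))
E
```

```text
plate (np.float64(-115.35108806206105), np.float64(69.3491991862477), array([483.09725367, -97.68548809,  85.        ]))
rail base (np.float64(-100.57136770532901), np.float64(78.17452695438335), array([ 532.60437509, -303.76305279,    5.        ])) (np.float64(168.16639663264348), np.float64(70.75561090012812), array([ 574.40126049, -272.59414202,    5.        ]))
fin top near pts (np.float64(-42.18879130069077), np.float64(17.08660405059432), array([ 566.56862245, -279.8811225 ,   62.        ]))
pin (np.float64(-109.87391019655375), np.float64(43.138076806763365), array([ 559.32823766, -312.42349867,   82.        ]))
tops (np.float64(-28.704322697755785), np.float64(66.86701579953332), array([ 562.55245993, -297.89299048,  134.        ]))
heading -64.40145253282348
cmd [37.02 -0.17 -1.17] [ 0.  0. -0.]
cmd [37.02 -0.17 -1.17] [ 0.     0.    -1.089]
cmd [37.02 -0.17 -1.17] [ 0.    -0.     2.052]
[array([363.7, 167.5]), array([371. , 160.7]), array([373.6, 158.3]), array([380.8, 151.6])]
[ 74.4  34.5 125.3]
```

Emit:
{"api": "step_arm", "payload": {"commands": "1 4 0 0 0 0 -0.12; 1 8 0 0 0 0 -0.24; 1 12 0 0 0 0 -0.36; 1 16 0 0 -0 0 -0.48; 1 20 0 -0.3 0 0 -0.6; 1 24 0 -0.6 0 0 -0.72; 1 28 -0.1 -0.9 0 0 -0.84; 1 32 -0.2 -1.1 0 0 -0.93; 1 35 -0.2 -1.2 0 0 -0.93; 1 37 -0.2 -1.2 0 0 -0.93; 1 37 -0.2 -1.2 0 0 -0.93; 1 37 -0.2 -1.2 0 0 -0.93"}}

```text
time_s: 1.85
eef_pos: [560.1, -311.3, 259.8]
ee_rot: [-0.0, 0.772, 0.636, -0.0]
force: [-0.1, -0.6, 0.0]
grip_width: 1.002
grip_force: 0.0
```

```bash
python3 - <<'E'
from h import *
s=sense();print(s["time_s"],s["eef_pos"],np.degrees(heading()))
m=camera_model("wrist"); im=capture("wrist"); print(m["mtx"],m["eye"])
uv=proj(m,(569,-316,82),True); print(uv)
for l in["clamp"]: print([(d["xy"],d["score"],hit(m,d["xy"],82,True)) for d in spot_point("wrist",l)[:2]])
cv2.imwrite("pics/w1raw.png",im[:,:,::-1])
c=uv.astype(int); x0=max(0,c[0]-80);y0=max(0,c[1]-80); q=im[y0:y0+150,x0:x0+200]; print(x0,y0,q.shape)
cv2.imwrite("pics/w1.png",cv2.resize(q[:,:,::-1],None,fx=4,fy=4,interpolation=cv2.INTER_CUBIC))
E
```

```text
1.85 [ 560.0711278  -311.30169705  259.76474735] -11.029349324681606
[[297.31863964   0.         254.7547005 ]
 [  0.         297.31863964 191.09013594]
 [  0.           0.           1.        ]] [ 575.93516823 -231.39061649  385.12096952]
[263.60401501 174.90437295]
[([258.1, 166.7], 0.83, array([ 564.9565077 , -306.10779829,   82.        ]))]
183 94 (150, 200, 3)
```

View pics/w1.png

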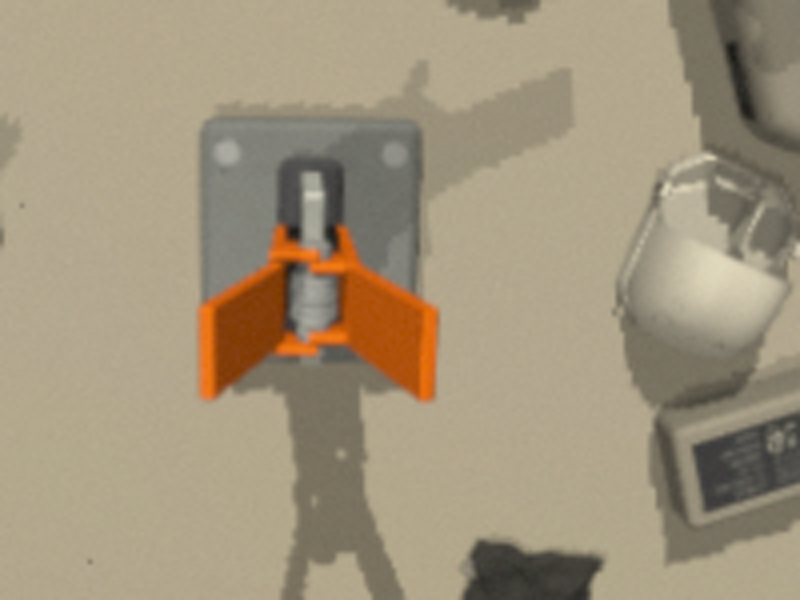

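The wrist view shows the clamp square to the picture. The left handle top spans (203,305)–(203,398) and the right one (437,310)–(435,398), so the tool is already aligned to about 1°.

```bash
python3 - <<'E'
from h import *
m=camera_model("wrist"); f=lambda u,v:(183+u/4-.4,94+v/4-.4)
a=hit(m,f(203,305),134,True);b=hit(m,f(203,398),134,True);c=hit(m,f(437,310),134,True);d=hit(m,f(435,398),134,True)
print(a,b,c,d); C=(a+b+c+d)/4; print("centre",C)
for q in (c-a,d-b,): print(np.degrees(np.arctan2(q[1],q[0])),np.linalg.norm(q))
# rail base edges
for (p,q) in [((203,130),(203,250)),((418,130),(418,250))]:
    e=hit(m,f(*q),6,True)-hit(m,f(*p),6,True); print("base",np.degrees(np.arctan2(e[1],e[0])))
print("pivot ends",(hit(m,f(314,252),85,True)+hit(m,f(314,345),85,True))/2)
cmd([C[0],C[1],118],np.radians(-11))
E
```

```text
[ 544.04061105 -293.06865205  134.        ] [ 539.44010043 -314.10018911  134.        ] [ 594.2157137  -304.00236385  134.        ] [ 590.58953205 -324.14203134  134.        ]
centre [ 567.07148931 -308.82830909  134.        ]
-12.29320878782824 51.35257520290395
-11.107251247756496 52.12583764849714
base -101.97470217204005
base -99.77395562785414
pivot ends [ 566.76831495 -308.90265406   85.        ]
cmd [ 0.5   0.73 14.22] [-0.     0.    -0.003]
```

Emit:
{"api": "step_arm", "payload": {"commands": "1 0.5 0.7 4 0 0 0; 1 0.5 0.7 8 0 0 0; 1 0.5 0.7 11 0 0 0; 1 0.5 0.7 13 0 0 0; 1 0.5 0.7 14.1 0 0 0; 1 0.5 0.7 14.1 0 0 0; 0.5 0.5 0.7 14.1 0 0 0; 0 0.5 0.7 14.1 0 0 0; 0 0.5 0.7 14.1 0 0 0; 0 0.5 0.7 14.1 0 0 0; 0 0.5 0.7 14.1 0 0 0; 0 0.5 0.7 14.1 0 0 0; 0 0.5 0.7 14.1 0 0 0; 0 0.5 0.7 14.1 0 0 0; 0 0.5 0.7 14.1 0 0 0; 0 0.5 0.7 14.1 0 0 0", "newtons": 40}}

```text
time_s: 3.28
eef_pos: [567.5, -308.2, 119.3]
ee_rot: [-0.0, 0.772, 0.635, -0.0]
force: [-0.7, 0.1, -0.5]
grip_width: 0.188
grip_force: 42.8
```

```bash
python3 - <<'E'
from h import *
s=sense();print(s["time_s"],s["eef_pos"],np.degrees(heading()),s["grip_width"],s["grip_force"],s["force"])
m=camera_model("wrist"); im=capture("wrist"); uv=proj(m,(567,-309,90),True)
x0,y0=max(0,int(uv[0])-100),max(0,int(uv[1])-75); q=im[y0:y0+150,x0:x0+200]; print(x0,y0,q.shape)
cv2.imwrite("pics/w2.png",cv2.resize(q[:,:,::-1],None,fx=4,fy=4,interpolation=cv2.INTER_CUBIC))
E
```

```text
3.2833 [ 567.47293225 -308.24845751  119.26825496] -11.116410378205867 0.18774374708967118 42.817111015319824 [-0.72488766  0.11834119 -0.49835657]
153 164 (150, 200, 3)
```

View pics/w2.png

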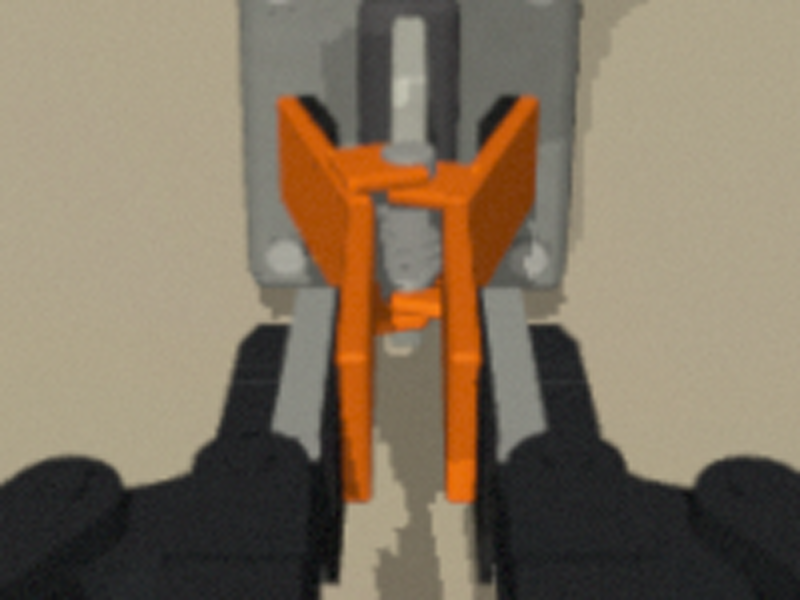

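The wrist view shows the handles parallel between the pads, with the jaws wide open and centred over the fin. I'll lift and go to a lookout pose beside the plate.

Emit:
{"api": "step_arm", "payload": {"commands": "0 0 0 -1 0 0 0; 0 0 0 -2.5 0 0 0; 0 0 0 -4.5 0 0 0; 0 0 0 -7 0 0 0; 0 0 0 -9 0 0 0; 0 0 0 -10.5 0 0 0; 0 0 0 -11 0 0 0; 0 0 0 -11 0 0 0"}}

```text
time_s: 4.0
eef_pos: [567.8, -308.4, 231.0]
ee_rot: [0.001, 0.772, 0.635, 0.0]
force: [-1.0, -0.3, -0.8]
grip_width: 0.183
grip_force: 42.8
```

```bash
python3 - <<'E'
from h import *
s=sense();print(s["time_s"],s["eef_pos"],s["grip_width"],s["grip_force"],s["force"])
cmd([490,-180,230],np.radians(-25.4))
E
```

```text
4.0 [ 567.77939649 -308.43829049  230.97905563] 0.18262345344518122 42.80009686946869 [-1.01644963 -0.32029755 -0.7548755 ]
cmd [ 11.1  -10.11   0.06] [0.003 0.001 0.249]
```

Emit:
{"api": "step_arm", "payload": {"commands": "0 1.1 -1 0 0 0 0.03; 0 2.7 -2.5 0 0 0 0.07; 0 4.8 -4.4 0 0 0 0.12; 0 7 -6.4 0 0 0 0.17; 0 9.2 -8.3 0 0 0 0.21; 0 10.5 -9.6 0 0 0 0.24; 0 11.1 -10.1 0 0 0 0.25; 0 11.1 -10.1 0 0 0 0.25; 0 11.1 -10.1 0 0 0 0.25"}}

```text
time_s: 4.75
eef_pos: [490.1, -180.3, 229.0]
ee_rot: [0.0, 0.845, 0.534, -0.0]
force: [0.2, -0.6, 0.3]
grip_width: 0.187
grip_force: 42.8
```

```bash
python3 - <<'E'
from h import *
s=sense();print(s["time_s"],s["eef_pos"],np.degrees(heading()),s["grip_width"],s["force"])
m=camera_model("wrist"); im=capture("wrist"); cv2.imwrite("pics/w3raw.png",im[:,:,::-1])
print([(d["xy"],d["score"],hit(m,d["xy"],0,True)) for d in spot_point("wrist","glue_vise")[:2]])
uv=proj(m,(483,-110,100),True)
x0,y0=max(0,int(uv[0])-100),max(0,int(uv[1])-75); q=im[y0:y0+150,x0:x0+200]; print(uv,x0,y0,q.shape)
cv2.imwrite("pics/w3.png",cv2.resize(q[:,:,::-1],None,fx=4,fy=4,interpolation=cv2.INTER_CUBIC))
E
```

```text
4.75 [ 490.09834983 -180.33795678  229.04387759] -25.392556075003824 0.18746434912871315 [ 0.18324675 -0.63553391  0.34355465]
[([224.2, 99.4], 0.81, array([490.53696039, -96.88772516,   0.        ]))]
[211.37058081 119.11167556] 111 44 (150, 200, 3)
```

View pics/w3.png

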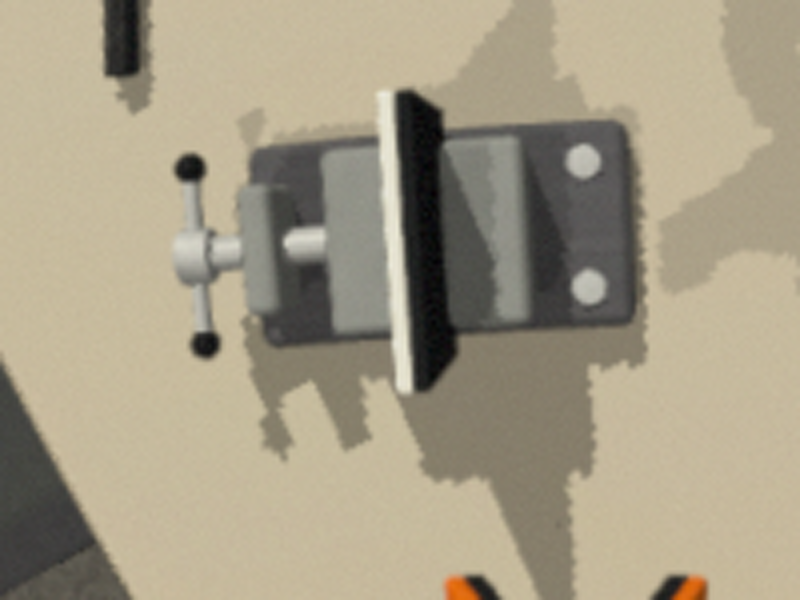

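The wrist view shows the plate's top edge: white and black faces with corners near (377,91), (413,91), (396,391) and (430,389). It is tilted about 3.6° from the picture's vertical.

```bash
python3 - <<'E'
from h import *
m=camera_model("wrist"); f=lambda u,v:(111+u/4-.4,44+v/4-.4)
P=[hit(m,f(*u),85,True) for u in [(377,91),(412,91),(396,391),(430,389)]]
a=(P[0]+P[1])/2;b=(P[2]+P[3])/2;d=b-a
print(a,b,"len",np.linalg.norm(d),"thick",np.linalg.norm(P[1]-P[0]),np.linalg.norm(P[3]-P[2]))
for i,j in((0,2),(1,3)): e=P[j]-P[i];print(np.degrees(np.arctan2(e[1],e[0])))
h=np.arctan2(d[1],d[0])+np.pi/2; C=(a+b)/2; print("C",C,"x heading",np.degrees(h))
e=[hit(m,f(*u),6,True) for u in[(262,146),(618,122),(280,345),(630,322)]]
for i,j in((0,1),(2,3)): q=e[j]-e[i];print("base x",np.degrees(np.arctan2(q[1],q[0])))
cmd([C[0],C[1],229],h)
E
```

```text
[500.31323658 -66.43917647  85.        ] [ 473.51767047 -129.76693378   85.        ] len 68.76341475303826 thick 7.9083709105811 7.921474359996536
-112.95183099124925
-112.91688349817454
C [486.91545352 -98.10305513  85.        ] x heading -22.934443548987105
base x -23.14972638684373
base x -22.459745171007256
cmd [ 7.33 -3.85 -0.01] [-0.     0.    -0.044]
```

Emit:
{"api": "step_arm", "payload": {"commands": "0 1 -0.5 0 0 0 -0.01; 0 2.8 -1.5 0 0 0 -0.02; 0 5 -2.6 0 0 0 -0.03; 0 6.6 -3.5 0 0 0 -0.044; 0 7.3 -3.8 0 0 0 -0.044; 0 7.3 -3.8 0.5 0 0 -0.044; 0 7.3 -3.8 2 0 0 -0.044; 0 7.3 -3.8 3.7 0 0 -0.044; 0 7.3 -3.8 4.5 0 0 -0.044; 0 7.3 -3.8 4.5 0 0 -0.044; 0 7.3 -3.8 4.5 0 0 -0.044"}}

```text
time_s: 5.77
eef_pos: [486.9, -98.2, 184.3]
ee_rot: [-0.0, 0.834, 0.552, -0.0]
force: [-0.4, 0.9, -1.3]
grip_width: 0.182
grip_force: 42.8
```

```bash
python3 - <<'E'
from h import *
s=sense();print(s["time_s"],s["eef_pos"],np.degrees(heading()),s["grip_width"],s["force"])
cmd([487.2,-97.6,142.5],np.radians(-22.9))
m=camera_model("wrist"); im=capture("wrist")
uv=proj(m,(487,-98,110),True)
x0,y0=max(0,int(uv[0])-100),max(0,int(uv[1])-75); q=im[y0:y0+150,x0:x0+200]
f=lambda P:np.round((proj(m,P,True)-[x0,y0])*4+1.5)
for P in [(500.3,-66.4,85),(473.5,-129.8,85)]: print(f(P))
a=cv2.resize(q[:,:,::-1],None,fx=4,fy=4,interpolation=cv2.INTER_CUBIC)
cv2.imwrite("pics/w4.png",a)
E
```

```text
5.7667 [486.94704256 -98.19303558 184.31792966] -22.956801538914714 0.18173240969182017 [-0.44172411  0.85892554 -1.31115347]
cmd [0.06 0.   4.18] [-0.     0.    -0.001]
[405.  87.]
[405. 408.]
```

View pics/w4.png

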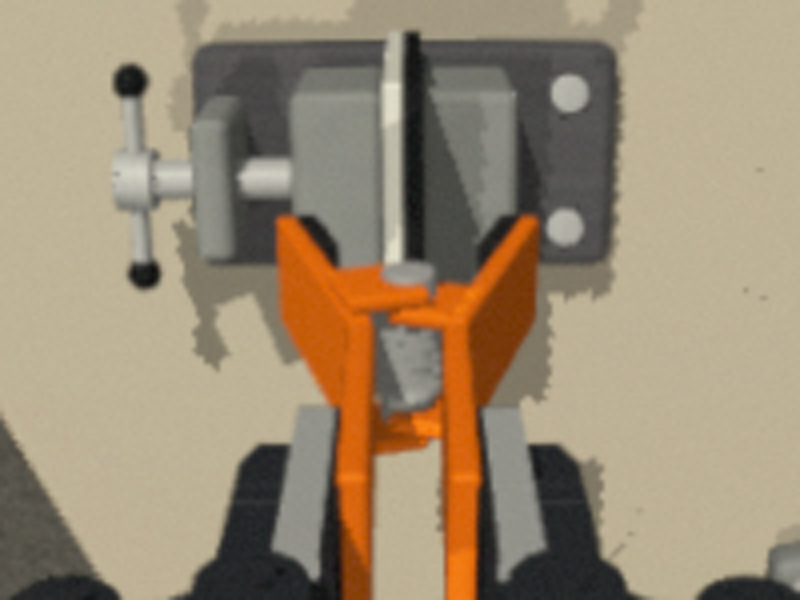

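The wrist view shows the plate (column ~403) centred between the open jaws (278–538) and parallel to them. I'll descend.

Emit:
{"api": "step_arm", "payload": {"commands": "0 0.1 0 0.4 0 0 0; 0 0.1 0 1.2 0 0 0; 0 0.1 0 2.1 0 0 0; 0 0.1 0 3 0 0 0; 0 0.1 0 3.7 0 0 0; 0 0.1 0 4.1 0 0 0; 0 0.1 0 4.2 0 0 0; 0 0.1 0 4.2 0 0 0; 0 0.1 0 4.2 0 0 0"}}

```text
time_s: 6.57
eef_pos: [487.4, -96.7, 142.5]
ee_rot: [0.0, 0.833, 0.553, 0.0]
force: [-0.0, 0.0, -1.3]
grip_width: 0.186
grip_force: 42.8
```

```bash
python3 - <<'E'
from h import *
s=sense();print(s["time_s"],s["eef_pos"],np.degrees(heading()),s["grip_width"],s["force"])
ws=camera_model("wrist"); im=capture("wrist"); 
uv=proj(ws,(487,-98,110),True); x0,y0=max(0,int(uv[0])-100),max(0,int(uv[1])-75); q=im[y0:y0+150,x0:x0+200]
f=lambda P:np.round((proj(ws,P,True)-[x0,y0])*4+1.5)
print(x0,y0,[f(P) for P in [(500.3,-66.4,85),(473.5,-129.8,85)]])
# predicted pin ends if the origin is 37.3 below TCP
yd=np.array([-np.cos(np.radians(67.1)),-np.sin(np.radians(67.1)),0])
for dz in (27,37.3,47): o=s["eef_pos"]-[0,0,dz]; print(dz,f(o+15*yd),f(o-15*yd))
cv2.imwrite("pics/w5.png",cv2.resize(q[:,:,::-1],None,fx=4,fy=4,interpolation=cv2.INTER_CUBIC))
E
```

```text
6.5667 [487.39058586 -96.74331164 142.53304747] -22.915460710230022 0.18580844116842826 [-0.04688801  0.00451368 -1.32544851]
154 162 [array([401.,  38.]), array([401., 409.])]
27 [401. 402.] [401. 220.]
37.3 [401. 367.] [401. 192.]
47 [401. 337.] [401. 168.]
```

View pics/w5.png

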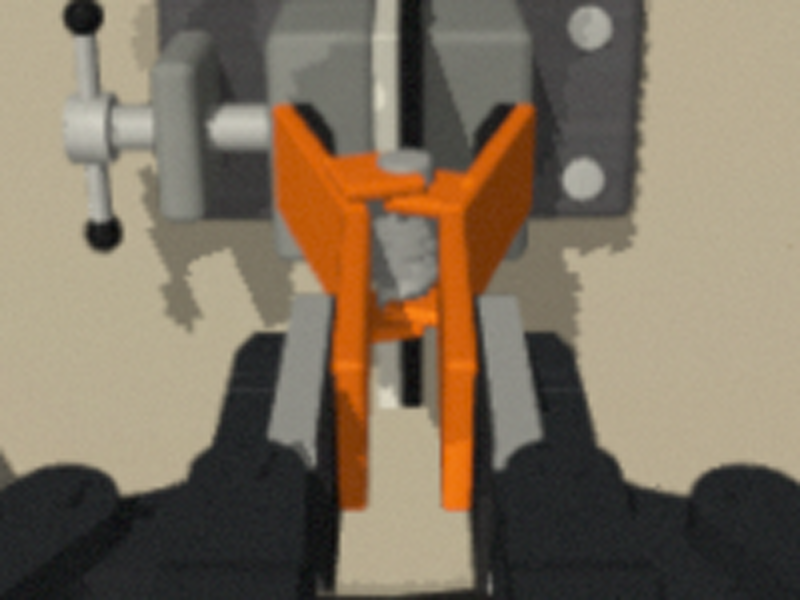

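```bash
python3 - <<'E'
from h import *
from scipy.optimize import least_squares
s=sense();m=camera_model("wrist"); h=np.radians(-22.9)
X=np.array([np.cos(h),np.sin(h),0]);Y=np.array([-np.sin(h),np.cos(h),0]);Z=np.array([0,0,1.])
obs=np.array([(340,508),(473,508),(333,365),(475,365)],float)
f=lambda P:(proj(m,P,True)-[154,162])*4+1.5
print("cam axis",rot(m)[:,2])
def pts(p): 
    o=s["eef_pos"]+p[0]*X+p[1]*Y+p[2]*Z
    return np.array([f(o+a*9.5*X+b*11*Y) for a,b in((-1,-1),(1,-1),(-1,1),(1,1))])
for z in (10,14.7,20): print(z,np.round(pts([0,0,z])).tolist())
r=least_squares(lambda p:(pts(p)-obs).ravel(),[0,0,15]);print("tops x,y,z rel TCP",r.x,"res",np.round(r.fun))
# pin far end top: jaw far corners (274,104),(535,104): 50 over all at half width 11
E
```

```text
cam axis [-0.12344547 -0.29555547 -0.9473163 ]
10 [[322.0, 534.0], [478.0, 534.0], [316.0, 382.0], [484.0, 382.0]]
14.7 [[320.0, 558.0], [480.0, 558.0], [313.0, 404.0], [487.0, 405.0]]
20 [[317.0, 586.0], [483.0, 587.0], [310.0, 431.0], [490.0, 431.0]]
tops x,y,z rel TCP [ 0.62983211 -7.68297896 -6.06728367] res [-4. -4.  2. -4. -2.  3.  5.  3.]
```

```bash
python3 - <<'E'
from h import *
s=sense();m=camera_model("wrist"); h=np.radians(-22.9)
X=np.array([np.cos(h),np.sin(h),0]);Y=np.array([-np.sin(h),np.cos(h),0]);Z=np.array([0,0,1.])
f=lambda P:np.round((proj(m,P,True)-[154,162])*4+1.5).tolist()
T=s["eef_pos"]
for dz in(37.3,47): print(dz,[f(T+a*25*X+11*Y-(dz+45)*Z) for a in(-1,1)],"root",f(T+11*Y-dz*Z+0*X),"finger tip",f(T+11*Y-17*Z-8*X))
out=[]
for c in("scene","top"):
    im=capture(c);mc=camera_model(c)
    print(c,[(np.round(d["xy"],1),round(d["score"],2)) for d in spot_point(c,"clamp")[:2]],"pred 105/95:",proj(mc,[487.2,-97,105]),proj(mc,[487.2,-97,95]))
    uv=proj(mc,(487,-98,100)).astype(int);q=im[uv[1]-37:uv[1]+38,uv[0]-25:uv[0]+25]
    out.append(cv2.resize(q[:,:,::-1],(400,600),interpolation=cv2.INTER_CUBIC))
cv2.imwrite("pics/c6.png",np.hstack(out))
E
```

```text
37.3 [[266.0, 119.0], [536.0, 120.0]] root [401.0, 217.0] finger tip [340.0, 277.0]
47 [[272.0, 103.0], [531.0, 103.0]] root [401.0, 192.0] finger tip [340.0, 277.0]
scene [] pred 105/95: [284.17852399 186.07997176] [284.00450097 188.75173233]
top [] pred 105/95: [282.69970719 199.52548806] [282.32948838 200.339674  ]
```

View pics/c6.png

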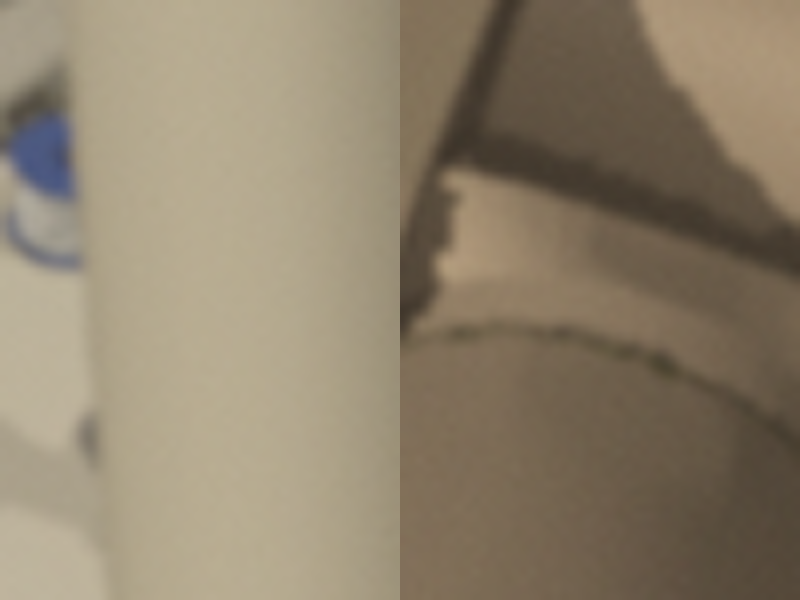

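Both pictures are blocked by the arm. From the wrist view, the jaw-tip row and spacing put the clamp origin about 46 mm below the TCP. That means the closing swing of the pads pulled the clamp down about 9 mm, and it now sits about 96 mm high. The opening swing should bring it back up towards 105 mm, so I'll open gently here and check.

Emit:
{"api": "step_arm", "payload": {"commands": "0.25 0 0 0 0 0 0; 0.3 0 0 0 0 0 0; 0.35 0 0 0 0 0 0; 0.4 0 0 0 0 0 0; 0.45 0 0 0 0 0 0; 0.5 0 0 0 0 0 0; 0.55 0 0 0 0 0 0; 0.6 0 0 0 0 0 0; 0.65 0 0 0 0 0 0; 0.7 0 0 0 0 0 0; 0.8 0 0 0 0 0 0; 0.9 0 0 0 0 0 0; 1 0 0 0 0 0 0; 1 0 0 0 0 0 0; 1 0 0 0 0 0 0"}}

```text
time_s: 8.07
eef_pos: [487.2, -96.7, 142.3]
ee_rot: [0.0, 0.833, 0.553, 0.0]
force: [0.1, 0.5, 0.4]
grip_width: 1.001
grip_force: 0.0
```

Emit:
{"api": "step_arm", "payload": {"commands": "1 0 0 -1 0 0 0; 1 0 0 -3 0 0 0; 1 0 0 -6 0 0 0; 1 0 0 -9 0 0 0; 1 -2 0 -11 0 0 0; 1 -4 0 -12 0 0 0; 1 -5 0 -12 0 0 0; 1 -5 0 -12 0 0 0"}}

```text
time_s: 8.73
eef_pos: [467.3, -144.0, 262.6]
ee_rot: [0.0, 0.834, 0.552, 0.0]
force: [-0.2, 0.3, -0.2]
grip_width: 0.997
grip_force: 0.0
```

```bash
python3 - <<'E'
from h import *
s=sense();print(s["time_s"],s["eef_pos"],s["grip_width"],s["force"])
m=camera_model("wrist"); im=capture("wrist"); cv2.imwrite("pics/w7raw.png",im[:,:,::-1])
print([(d["xy"],d["score"]) for d in spot_point("wrist","clamp")[:2]],[proj(m,(486.9,-98.1,z),True) for z in(95,105,115)])
uv=proj(m,(487,-98,110),True); x0,y0=max(0,int(uv[0])-100),max(0,int(uv[1])-75); q=im[y0:y0+150,x0:x0+200];print(x0,y0)
cv2.imwrite("pics/w7.png",cv2.resize(q[:,:,::-1],None,fx=4,fy=4,interpolation=cv2.INTER_CUBIC))
E
```

```text
8.7333 [ 467.25767259 -144.00628353  262.6053069 ] 0.9969071469925137 [-0.18502965  0.32312911 -0.18551002]
[([254.5, 123.5], 0.59)] [array([254.1673341 , 126.03317555]), array([254.15921438, 127.15395391]), array([254.15051843, 128.355811  ])]
154 52
```

View pics/w7.png

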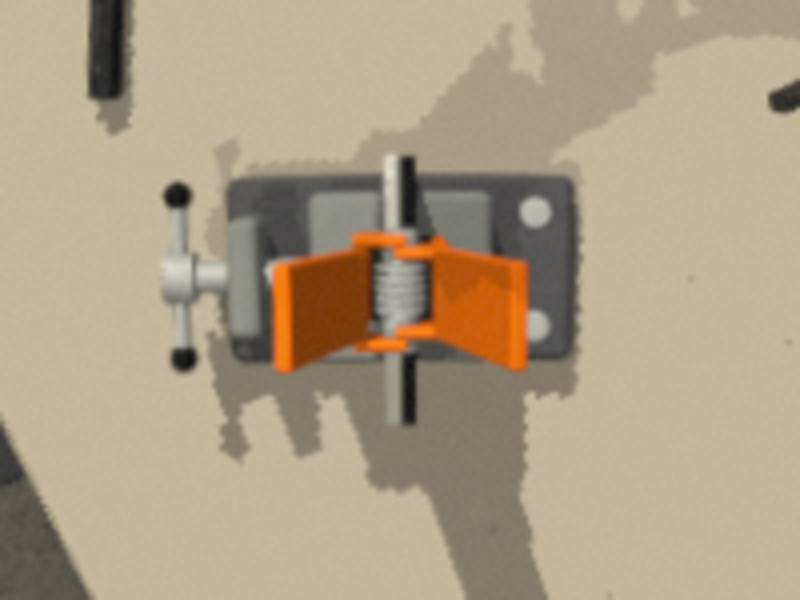

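The clamp is on the plate, upright and square, with an equal length of plate showing at each end: rows 155–228 and 350–423. I've used my last picture, so I'll get the height numerically by parallax from a second wrist position.

```bash
cat > meas.py <<'E'
from h import *
import json,os,sys
m=camera_model("wrist"); im=capture("wrist")
hs=cv2.cvtColor(im,cv2.COLOR_RGB2HSV); o=((hs[:,:,0]<16)&(hs[:,:,1]>170)&(hs[:,:,2]>90)).astype(np.uint8)
n,L,st,ce=cv2.connectedComponentsWithStats(o); c=proj(m,(486.9,-98.1,125),True)
o[:]=0
for i in range(1,n):
    if st[i,4]>30 and np.hypot(*(ce[i]-c))<45: o[L==i]=1
ys,xs=np.nonzero(o); xm=(xs.min()+xs.max())/2
big=cv2.resize(im,None,fx=8,fy=8,interpolation=cv2.INTER_CUBIC); hb=cv2.cvtColor(big,cv2.COLOR_RGB2HSV)
ob=(hb[:,:,0]<16)&(hb[:,:,1]>150)&(hb[:,:,2]>80)&(cv2.dilate(cv2.resize(o,None,fx=8,fy=8,interpolation=cv2.INTER_NEAREST),np.ones((17,17)))>0)
ys,xs=np.nonzero(ob); mx=(xs.min()+xs.max())/2
L_=xs<xs.min()+16; R_=xs>xs.max()-16
# the four outer top corners: outermost strips' row extents
pts=[(xs[L_].mean(),np.percentile(ys[L_],1)),(xs[L_].mean(),np.percentile(ys[L_],99)),(xs[R_].mean(),np.percentile(ys[R_],1)),(xs[R_].mean(),np.percentile(ys[R_],99))]
pts=[((a+.5)/8-.5,(b+.5)/8-.5) for a,b in pts]; print(np.round(pts,1).tolist(), sense()["eef_pos"])
D=[[m["eye"].tolist() if hasattr(m["eye"],"tolist") else list(m["eye"]),ray(m,p,True).tolist()] for p in pts]
H=json.load(open("r.json")) if os.path.exists("r.json") else []
H.append(D); json.dump(H,open("r.json","w"))
if len(H)>1:
    for i in range(4):
        A=0;b=0
        for v in H:
            e,d=np.array(v[i][0]),np.array(v[i][1]);d/=np.linalg.norm(d);M=np.eye(3)-np.outer(d,d);A=A+M;b=b+M@e
        print(np.round(np.linalg.solve(A,b),1))
E
python3 meas.py
```

```text
[[223.3, 120.8], [223.3, 146.3], [285.6, 119.8], [285.6, 146.2]] [ 467.60004013 -142.02981397  261.39035792]
```

Emit:
{"api": "step_arm", "payload": {"commands": "1 -1 0 0 0 0 0; 1 -3 0 0 0 0 0; 1 -6 0 0 0 0 0; 1 -8 0 0 0 0 0; 1 -9 0 0 0 0 0; 1 -9 0 0 0 0 0; 1 -9 0 0 0 0 0"}}

```text
time_s: 9.47
eef_pos: [432.8, -225.3, 262.0]
ee_rot: [-0.0, 0.834, 0.552, 0.0]
force: [0.3, 0.4, 0.6]
grip_width: 1.003
grip_force: 0.0
```

```bash
python3 meas.py
```

```text
[[222.3, 9.8], [222.3, 34.9], [285.7, 9.4], [285.7, 33.9]] [ 432.96946497 -224.86881264  262.11017886]
[468.7 -76.9 152.6]
[460.3 -96.  150.9]
[514.3 -95.5 151.2]
[ 506.1 -114.9  152.8]
```

Parallax puts the handle tops at 152 mm on both sides. The clamp is therefore upright, with its origin about 100 mm up and its jaw ends about 55 mm up. The pads lie fully on the plate, clear of the vise jaws at 46 mm, and about 2 mm from the middle. The gripper is clear, so I'm handing in.

```bash
python3 -c "
from rig import *
print(finish_job())"
```

```text
the job is handed in; nothing more can be done
None
```

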